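# Hold the spring jaw of a bench jig open at the set width

## Robot

A 6-joint arm with a two-finger parallel gripper is mounted at the origin on the work surface. World frame = base frame: x ahead of the robot, y to its left, z up, the work surface at z = 0. Lengths are in m, angles in rad, forces in N, time in s.
With the tool pointing down it reaches from about 0.35 to 0.875 m from the base axis. Payload 15.5 kg.
Tool frame: the origin (TCP) lies midway between the tips of the shut fingers; the grasp point (between the pads) lies 19 mm behind it; z points along the fingers, y is the direction in which the jaws open and shut (so a half turn about z gives the same grasp; the last joint's range is limited). The gripper opens to 85 mm and grips with 20 to 120 N. Pads are 22 mm wide; open, the fingers measure 114 mm over their backs; the gripper's body (76 mm by 85 mm) begins 54 mm behind the grasp point. The pads swing forward as they close: fully open they stand 13 mm farther back than shut.
Start: joints at [-1.409, 0.494, 1.345, -0, 1.302, -0.096], TCP at [0.159, -0.605, 0.231] pointing down, gripper open.
Joint ranges: [-2.91, 2.91], [-0.82, 2.16], [0.22, 2.67], [-1.22, 4.37], [0.12, 2.79], [-3.08, 3.08]. Speed limits (rad/s): [1.89, 1.89, 2.57, 3.01, 3.01, 3.01].

## Interface

Orientations are given as a 3x3 rotation matrix whose columns are the frame's x, y, z axes.
In Python, from plant import status, imaging, env gives the robot as it stands. The module is installed in compiled form; this text tells all that it offers.
- The arm moves only by the shell command python3 -m creep 'ROWS' [FORCE]. ROWS is a JSON object of lists of equal length, an entry for each row: "delta_pos": the shift along the world's x, y, z in mm, a list of three; "twist": the turn, a rotation vector about the world's x, y, z in degrees, a list of three; "jaw": the closure, from -1 (fully open) to 1 (shut). In form: {"delta_pos": [[x, y, z], ...], "twist": [[wx, wy, wz], ...], "jaw": [jaw, ...]}. A call has 1 to 12 rows; each row is the pose to reach, as a shift and turn from the pose commanded when the call began; what a row does not reach only later rows make up. A row lasts 1/12 s, in which the tool goes at most 41.7 mm and 7.16 degrees, less where a joint would pass 70% of its speed; a pose out of reach is approached as far as the arm can. A call with a gripper value outside its range is refused whole. The fingers move at their own pace and stop on an object; FORCE is the grip in N (left out, the last holds). Time passes only in rows, so rows that repeat a pose let the fingers close. It gives the time, the measured TCP pose, the force and the opening at its end, in the units of the state.
- status.state(): the state, without advancing time (a new reading comes with each control period).
- imaging.capture(name): name is "side" or "top"; returns the picture (420x560x3 uint8, blue, green, red); there is no depth.
- imaging.calibration(name): a dict with "vertical_fov" (degrees; the focal length in pixels is half the picture's height over the tangent of half this angle, whatever the lens; pixels are square), "cx", "cy" (the principal point, pixels), "world_to_cam" (4x4, takes a point from world to camera coordinates). Camera axes: x right, y down, z forward; pixel columns grow to the right and rows downward; lengths in m; the calibration is good to about 2 mm. A picture is of the moment at which its call begins. calibration takes no time and is no camera call.
- env.finish_job(): hands the job in, once; it reports no verdict.
Trained networks look in the newest picture that a camera, given by its name, has taken for a name from the list of things; names that differ only in an ending like _2 or _b are one class to them, and where a whole thing is asked for, a point or a joint stands for the part that bears it (a point fixed in the world has none). Each returns a list of dicts, best first, with "confidence" (0 to 1); they miss things now and then, are a little off and sometimes report something else, mostly with a low value. They report only what shows in the picture. A call takes as long as a camera call.
- imaging.find_in(query, camera): "location" ([column, row] as shares, 0 to 1, of the picture: columns of its width, rows of its height, amid what is visible of it).
- imaging.silhouettes(query, camera): "pixels" (420x560 bool, what is visible of it) and "location" ([column, row] as shares, 0 to 1, of the picture: columns of its width, rows of its height, amid what is visible of it).
- imaging.tip_of(query, camera): "location" ([column, row] as shares, 0 to 1, of the picture: columns of its width, rows of its height: a listed point, or the origin of a listed thing).
The state is a dict: "time_s": time; "joint_positions": joint angles; "qd": joint speeds; "joint_torque": joint torques, N m; "ee_pos": TCP position; "eef_rot": TCP orientation; "ft_force": force on the tool from outside, world axes, zero at the start; "ft_torque": the same for the moment, N m; "grip_width": finger opening in m.
Only numpy, scipy, OpenCV 4.12 (cv2) and the standard library are available. Lean on these libraries where they do the work, as an engineer would, in place of code of your own. Each camera call takes 0.05 s, during which the arm holds its last target. There are 200 camera calls.

## Task

Set up the blue bearing jig for a bottom-bracket unit: first, with the spring jaw still closed, slide the black pointer until its orange needle stands on the yellow band of the scale (not the green one). Then pull the spring jaw (the one with the red grip) open until the red line on its arm is level with the orange needle, and finish while still holding it there, because the spring pulls it shut when let go. Leave the pointer on the band, and do not disturb the jar, the bearing cartridge or the wrench lying around the jig.

Things in the scene. Friction and masses are not known exactly. Their poses are not given: they have to be found in the camera images.
- jig: fixed jig, blue base plate 160 x 340 x 12 mm; origin under its middle at bench height, z up. Its +y (long side) is the way the jaw opens and the pointer travels. In its frame, mm: jaw line x = -45; white scale x = -4 to 32, 14 high; pointer track x = 52, 24 high; fixed steel jaw y = -110 to -85, 50 high; end block y = 130 to 155, 46 high. Turned up to 26 degrees either way
- jaw: spring jaw: aluminium carriage 62 x 44 mm (x, y), 14 to 50 mm above the bench, with an upright red grip 30 (x) by 24 mm (y, along travel), 50 to 107 mm above the bench. Origin below the grip's middle at bench height, axes as the jig's. Slides to the jig's +y from closed (jig y = -60 mm) up to 115 mm; the spring pulls it shut with 5 N, plus 0.9 N per 10 mm of opening
- jaw_grip (a point): centre of the top of the red grip, 107 mm above the bench
- jaw_index (a point): point on the red line (4 mm wide) of the jaw's arm, which reaches over the scale; 60 mm to +x of the grip's middle (jig axes) and at the same y as the grip's middle, 25 mm above the bench
- pointer_tip (a point): tip of the orange needle (4 mm wide) of the black pointer, over the scale, 28 mm above the bench; at the same y (jig axes) as the middle of the pointer's grip, and 30.5 mm to -x of it; its axes are parallel to the jig's
- pointer_grip (a point): centre of the top of the pointer's black grip, 65 mm above the bench; the grip is 26 mm (jig x) by 18 mm (jig y, along the travel) and 40 mm tall (25 to 65 mm above the bench)
- pointer (a joint): position of the pointer along its track, in m: 0 at the jig's -y end (needle at y = -60 mm in the jig's frame), 0.115 at the +y end; it starts between 0 and 0.025, slides with about 1.5 N and stays where it is left
- yellow_band: the wanted mark: a yellow band across the white scale strip, 10 mm wide along the jig's y and 36 mm long; origin at its middle, axes parallel to the jig's; it stands 45 to 100 mm from the closed end of the travel, on either side of the green band
- green_band: a green band of the same size on the same scale: a different width, not wanted now
- jar: loose grease jar with blue lid, 60 mm across and 60 mm tall, beyond the jig's +x edge; origin under its middle; leave alone
- cartridge: loose dark steel bearing cartridge standing upright, 40 mm across and 90 mm tall, beyond the jig's +x edge; origin under its middle; leave alone
- wrench: loose steel wrench lying flat on the bench along the jig's -x edge; leave alone

How it is judged:
On the way, in this order (a step that is already met when the one before it is completed fails the run):
1. the needle stands on the yellow band, within 6 mm of its middle, while the spring jaw is still closed (less than 15 mm open) (y of pointer_tip in the frame of yellow_band between -0.006 and 0.006 m and y of jaw_index in the frame of jig below -0.045 m), for 0.2 s.
2. the jaw is pulled by the fingers until its red line is level with the needle within 6 mm (y of pointer_tip in the frame of yellow_band between -0.006 and 0.006 m and y of jaw_index in the frame of pointer_tip between -0.006 and 0.006 m and contact force between the fingers and jaw above 2 N), for 0.2 s.
At the end, for the whole second after the job is handed in: The needle is within 6 mm of the middle of the yellow band, the jaw's red line is within 6 mm of the needle (both along the travel), the jaw is at rest (under 0.02 m/s) and the fingers hold it (contact force over 2 N) (all of step 2 and linear speed of jaw below 0.02 m/s); the arm keeps its last pose, push and grip.
It fails at once if the jar is pushed more than 20 mm or tipped (distance of jar from where it was at the start of the episode above 0.02 m or angle between jar's own z axis and vertical above 0.4 rad).
It fails at once if the cartridge is pushed more than 20 mm or tipped (distance of cartridge from where it was at the start of the episode above 0.02 m or angle between cartridge's own z axis and vertical above 0.4 rad).
It fails at once if the wrench is pushed more than 20 mm (distance of wrench from where it was at the start of the episode above 0.02 m).
It also fails if it takes over 48 s, if anything falls off the work surface, if the arm or the gripper's body presses on something with over 40 N, if the wrist force passes 120 N, or if a joint passes its speed limit or range.

## Working session

There is one attempt and no reset: what is moved stays moved. The work goes in short steps, Python scripts to look and compute and a shell command to move; the robot and the scene stay as the last step left them, time stands still between calls to the robot, and variables do not carry over. Pictures are saved under pics/ and viewed, about 8 in all and at most 12, crops included, and the job is handed in when it is done.

```bash
mkdir -p pics
cat > h.py <<'E'
import numpy as np,cv2
from plant import status,imaging,env
def ray(cam,px):
    c=imaging.calibration(cam);f=210/np.tan(np.radians(c["vertical_fov"])/2)
    T=np.array(c["world_to_cam"]);R=T[:3,:3];o=-R.T@T[:3,3]
    d=R.T@np.array([(px[0]-c["cx"])/f,(px[1]-c["cy"])/f,1]);return o,d
def onz(cam,px,z):
    o,d=ray(cam,px);return o+d*(z-o[2])/d[2]
def proj(cam,p):
    c=imaging.calibration(cam);f=210/np.tan(np.radians(c["vertical_fov"])/2)
    T=np.array(c["world_to_cam"]);q=T[:3,:3]@p+T[:3,3];return f*q[:2]/q[2]+[c["cx"],c["cy"]]
Z=dict(jaw_grip=.107,jaw_index=.025,pointer_tip=.028,pointer_grip=.065,yellow_band=.014,green_band=.014,jig=0,jar=0,cartridge=0,wrench=0)
def look(names,cams=("top","side")):
    for cam in cams:
        imaging.capture(cam)
        for n in names:
            r=imaging.tip_of(n,cam)
            if r:
                l=np.array(r[0]["location"])*[560,420]
                print(cam,n,l.round(1),round(r[0]["confidence"],2),(onz(cam,l,Z[n])*1000).round(1))
            else: print(cam,n,None)
E
python3 - <<'E'
from h import *
np.set_printoptions(suppress=True)
for c in("top","side"):
    im=imaging.capture(c);cv2.imwrite(f"pics/{c}0.png",im);k=imaging.calibration(c);print(c,k["vertical_fov"],k["cx"],k["cy"],ray(c,(280,210)))
look(list(Z))
print(status.state())
E
```

```text
top 50.3404485550398 274.06539276453935 209.2263006736038 (array([0.52280419, 0.00495641, 0.77794908]), array([ 0.10520454, -0.03566502, -0.99390109]))
side 45.78270419461606 274.07930630395805 196.5805856605943 (array([0.11381903, 0.62362045, 0.60272182]), array([ 0.46315324, -0.68507335, -0.56305712]))
top jaw_grip [382.  238.8] 0.73 [ 546.4 -171.6  107. ]
top jaw_index [352.4 205.1] 0.6 [ 607.9 -145.6   25. ]
top pointer_tip [341.9 203.8] 0.57 [ 610.2 -127.2   28. ]
top pointer_grip [336.1 184.5] 0.49 [ 637.5 -112.7   65. ]
top yellow_band [322.2 218.6] 0.48 [587.  -94.7  14. ]
top green_band [300.1 234.1] 0.48 [561.3 -55.7  14. ]
top jig [322.7 233.2] 0.7 [562.7 -96.3   0. ]
top jar [335.4 116.3] 0.83 [ 772.  -127.2    0. ]
top cartridge [256.  160.4] 0.97 [694.5  17.1   0. ]
top wrench [334.8 311.6] 0.66 [ 427.8 -112.     0. ]
side jaw_grip [317.5 158.8] 0.57 [ 559.3 -179.   107. ]
side jaw_index [290.9 191.1] 0.71 [ 609.1 -153.1   25. ]
side pointer_tip [285.2 192.5] 0.6 [ 614.  -137.9   28. ]
side pointer_grip [269.4 180.3] 0.59 [ 636.3 -111.8   65. ]
side yellow_band [285.9 2
[... 310 characters left out ...]
, 'joint_positions': array([-1.40949971,  0.49359022,  1.34550126, -0.00001891,  1.30250516,
       -0.09549453]), 'qd': array([-0.00077593, -0.00058086, -0.0006196 , -0.00110834, -0.00060424,
        0.0010754 ]), 'joint_torque': array([  0.00314801, -88.20130348, -38.42611313,   0.00023932,
         0.00082564,  -0.00000267]), 'ee_pos': array([ 0.15873661, -0.60450457,  0.23128262]), 'eef_rot': array([[ 0.96720866,  0.25398308, -0.00001864],
       [ 0.25398308, -0.96720866,  0.00000101],
       [-0.00001778, -0.00000571, -1.        ]]), 'ft_force': array([ 0.21834018, -0.08778991, -0.72333202]), 'ft_torque': array([ 0.00874147, -0.03747891,  0.01933702]), 'grip_width': 0.0854563029467034}
```

View pics/top0.png

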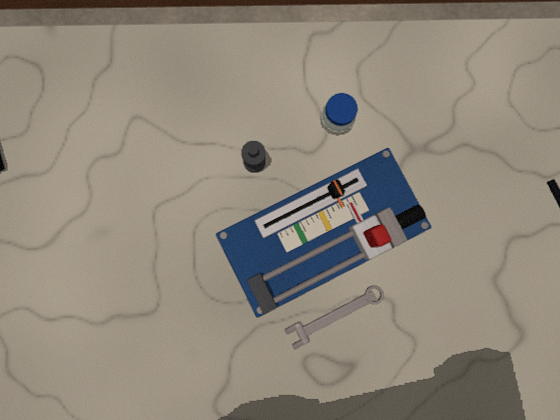

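View pics/side0.png

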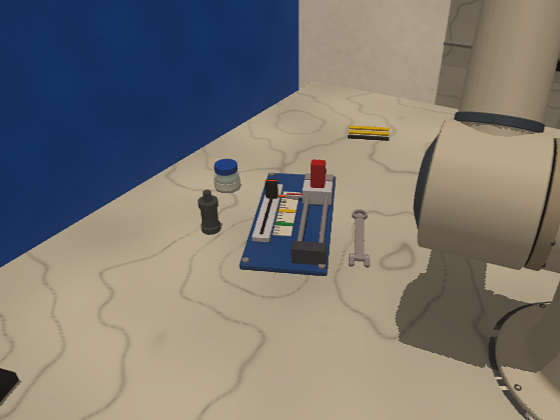

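The top view shows the jig at roughly (320,233), turned so it opens toward the left. The yellow band is at (325,221), green at (301,233), pointer grip at (336,188), red grip at (376,236). Next I'll fit the geometry by colour.

```bash
cat > fit.py <<'E'
from h import *
np.set_printoptions(suppress=True)
def seg(im,lo,hi,box):
    m=cv2.inRange(cv2.cvtColor(im,cv2.COLOR_BGR2HSV),lo,hi);k=np.zeros_like(m);x0,y0,x1,y1=box;k[y0:y1,x0:x1]=m[y0:y1,x0:x1]
    n,l,s,c=cv2.connectedComponentsWithStats(k);
    if n<2:return None,None
    i=1+np.argmax(s[1:,4]);return (l==i).astype(np.uint8),c[i]
E
cat > f1.py <<'E'
from fit import *
im=imaging.capture("top")
m,c=seg(im,(100,120,60),(125,255,255),(200,140,440,325))
cn=max(cv2.findContours(m,0,1)[0],key=cv2.contourArea)
P=np.array([onz("top",p[0]+0.0,.012)[:2]*1000 for p in cn],np.float32)
r=cv2.minAreaRect(P);print("plate",r)
bx=cv2.boxPoints(r)
L=max(((bx[1]-bx[0]),(bx[2]-bx[1])),key=np.linalg.norm)
y=L/np.linalg.norm(L); y=y if y[1]>0 else -y; x=np.array([y[1],-y[0]])
o=np.array(r[0]);print("o",o,"y",y,"x",x,"yaw",np.degrees(np.arctan2(x[1],x[0])))
for n,lo,hi in(("yellow",(20,110,100),(33,255,255)),("green",(45,100,50),(85,255,255))):
    m,c=seg(im,lo,hi,(270,180,380,260));w=onz("top",c,.014)[:2]*1000
    print(n,c,m.sum(),w,"jig",(w-o)@x,(w-o)@y)
for cam,s in(("top",[("pointer_grip",(637.5,-112.7)),("pointer_tip",(610.2,-127.2)),("jaw_grip",(546.4,-171.6)),("jaw_index",(607.9,-145.6))]),("side",[("pg",(636.3,-111.8)),("pt",(614,-137.9)),("jg",(559.3,-179)),("yel",(588,-99.9)),("gr",(561.2,-49.7))])):
    for n,w in s: print(cam,n,(w-o)@x,(w-o)@y)
x0,y0,x1,y1=215,140,435,320
cv2.imwrite("pics/crop1.png",cv2.resize(im[y0:y1,x0:x1],None,fx=3.6,fy=3.3,interpolation=cv2.INTER_CUBIC)[:600,:800])
E
python3 f1.py
```

```text
plate ((567.480224609375, -96.67108154296875), (157.09347534179688, 337.1197814941406), 25.30479621887207)
o [567.48022461 -96.67108154] y [-0.4274335   0.90404683] x [0.90404683 0.4274335 ] yaw 25.30479
yellow [324.62831858 220.66371681] 113 [583.35578521 -98.66618713] jig 13.499475340866798 -8.589415172420509
green [300.08737864 233.05825243] 103 [563.13976147 -55.73614069] jig 13.57298270722818 38.86236296770583
top pointer_grip 56.449859656250915 -44.419689992719945
top pointer_tip 25.571595485365872 -45.85943478112824
top jaw_grip -51.08463948234277 -58.72885747914914
top jaw_index 15.627511538422532 -61.510799489074984
side pg 55.74969359771054 -43.09312765365246
side pt 24.433435101664507 -57.15698316460258
side jg -42.58544316157062 -70.93269607787731
side yel 17.170690078890765 -11.689932731443701
side gr 14.39939617649365 45.148435863202735
```

View pics/crop1.png

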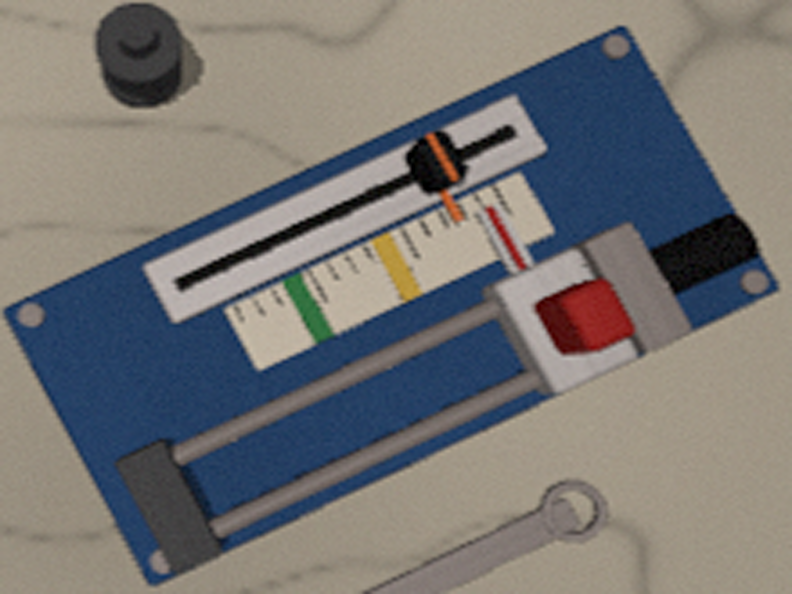

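```bash
python3 -m creep '{"delta_pos":[[29,30,0],[58,60,0],[87,90,0],[116,120,0],[145,150,0],[174,180,0],[203,210,0],[232,240,0],[261,270,0],[290,300,0],[319,330,0],[348,360,0]],"twist":[[0,0,1],[0,0,2],[0,0,3],[0,0,4],[0,0,5],[0,0,6],[0,0,7],[0,0,8],[0,0,9],[0,0,10],[0,0,10.6],[0,0,10.6]],"jaw":[-1,-1,-1,-1,-1,-1,-1,-1,-1,-1,-1,-1]}' 40
python3 -m creep '{"delta_pos":[[29,30,-10],[58,60,-20],[87,90,-40],[110,115,-60],[127,131,-80],[127,131,-90],[127,131,-90],[127,131,-90]],"twist":[[0,0,0],[0,0,0],[0,0,0],[0,0,0],[0,0,0],[0,0,0],[0,0,0],[0,0,0]],"jaw":[-1,-1,-1,-1,-1,-1,-1,-1]}'
```

```text
time_s: 2.25
ee_pos: [0.5075, -0.2432, 0.2315]
eef_rot: [[0.904, 0.428, 0.0], [0.428, -0.904, -0.0], [0.0, 0.0, -1.0]]
ft_force: [0.5, -1.4, -0.4]
grip_width: 0.0855
time_s: 2.92
ee_pos: [0.6328, -0.1141, 0.141]
eef_rot: [[0.904, 0.428, -0.001], [0.428, -0.904, 0.0], [-0.001, -0.001, -1.0]]
ft_force: [-1.0, -0.7, 0.3]
grip_width: 0.0852
```

Run:
```python
from h import *
im=imaging.capture("side")
for p in[(634,-114,65),(633,-114,141)]:print(proj("side",np.array(p)/1000))
cv2.imwrite("pics/side1.png",cv2.resize(im[90:290,180:400],None,fx=3.5,fy=3,interpolation=cv2.INTER_CUBIC))
look(["pointer_grip","pointer_tip"],("side",))
```

```text
[270.89650547 180.14292283]
[270.24510147 148.07608315]
side pointer_grip [271.3 183. ] 0.59 [ 626.7 -104.8   65. ]
side pointer_tip [287.6 196.4] 0.76 [ 601.1 -127.4   28. ]
```

View pics/side1.png

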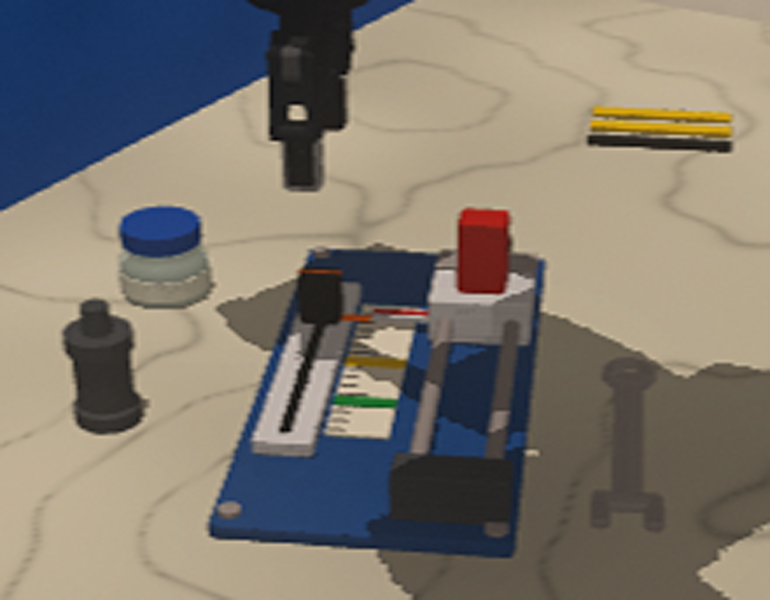

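The side view shows the grip's top at about (271.7,180.3), against a prediction of (270.9,180.1), so the gripper is aligned. Descend and grasp.

```bash
python3 -m creep '{"delta_pos":[[1,0,-30],[1,0,-60],[1,0,-85],[1,0,-100],[1,0,-107],[1,0,-107],[1,0,-107],[1,0,-107],[1,0,-107],[1,0,-107],[1,0,-107],[1,0,-107]],"twist":[[0,0,0],[0,0,0],[0,0,0],[0,0,0],[0,0,0],[0,0,0],[0,0,0],[0,0,0],[0,0,0],[0,0,0],[0,0,0],[0,0,0]],"jaw":[-1,-1,-1,-1,-1,-1,0,0.5,1,1,1,1]}' 30
python3 -m creep '{"delta_pos":[[0,0,0],[0,0,0],[0,0,0],[0,0,0]],"twist":[[0,0,0],[0,0,0],[0,0,0],[0,0,0]],"jaw":[1,1,1,1]}'
python3 - <<'E'
from h import *
for cam in("top","side"):
    im=imaging.capture(cam);cv2.imwrite(f"pics/{cam}2.png",im)
s=status.state();o=np.array([567.48,-96.67]);y=np.array([-.4274,.904]);x=np.array([.904,.4274]);d=s["ee_pos"][:2]*1000-o;print(d@x,d@y)
a=cv2.imread("pics/top2.png")[130:310,220:430];b=cv2.imread("pics/side2.png")[130:310,200:380]
cv2.imwrite("pics/both2.png",np.hstack([cv2.resize(a,(420,360)),cv2.resize(b,(360,360))]))
E
```

```text
time_s: 4.12
ee_pos: [0.6345, -0.1141, 0.0349]
eef_rot: [[0.904, 0.428, 0.001], [0.428, -0.904, -0.0], [0.001, 0.001, -1.0]]
ft_force: [-1.6, -0.1, 6.5]
grip_width: 0.0175
time_s: 4.45
ee_pos: [0.6345, -0.114, 0.0349]
eef_rot: [[0.904, 0.428, 0.001], [0.428, -0.904, -0.0], [0.001, 0.0, -1.0]]
ft_force: [-0.4, 0.6, 7.4]
grip_width: 0.0173
53.17619350117222 -44.34441016147463
```

View pics/both2.png

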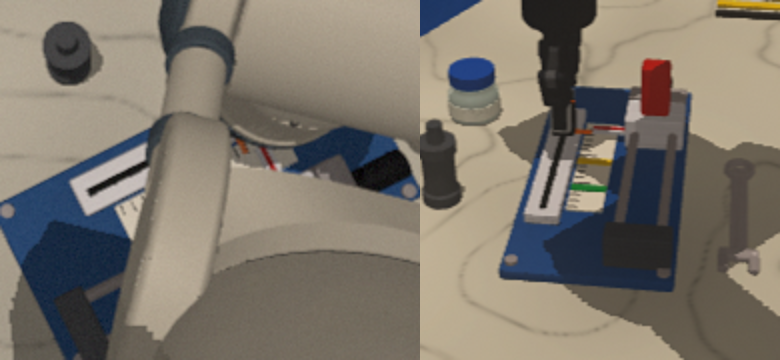

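Gripped (17.5 mm wide). Move 35.7 mm along jig +y.

```bash
python3 -m creep '{"delta_pos":[[-2,4,0.5],[-5,10,1],[-8,17,1],[-11,23,1],[-13.5,28.5,1],[-15.3,32.3,1],[-15.3,32.3,1],[-15.3,32.3,1],[-15.3,32.3,1],[-15.3,32.3,1]],"twist":[[0,0,0],[0,0,0],[0,0,0],[0,0,0],[0,0,0],[0,0,0],[0,0,0],[0,0,0],[0,0,0],[0,0,0]],"jaw":[1,1,1,1,1,1,1,1,1,1]}'
cat > chk.py <<'E'
from fit import *
import sys
o=np.array([567.48,-96.67]);y=np.array([-.4274,.904]);x=np.array([.904,.4274])
s=status.state();d=s["ee_pos"][:2]*1000-o;print("tcp",d@x,d@y)
for cam,box in(("side",(265,170,330,240)),("top",(270,160,380,260))):
    im=imaging.capture(cam)
    for n,lo,hi,z in(("yellow",(20,110,60),(33,255,255),.014),("green",(45,100,40),(85,255,255),.014),("needle",(5,150,90),(17,255,255),.028)):
        m,c=seg(im,lo,hi,box)
        if m is not None:
            w=onz(cam,c,z)[:2]*1000-o;print(cam,n,c.round(1),m.sum(),"jig",(w@x).round(1),(w@y).round(1))
    cv2.imwrite(f"pics/{cam}_{sys.argv[1]}.png",im)
b=cv2.imread(f"pics/side_{sys.argv[1]}.png")[140:260,220:360];cv2.imwrite(f"pics/c_{sys.argv[1]}.png",cv2.resize(b,(700,600),interpolation=cv2.INTER_CUBIC))
E
python3 chk.py 3
```

```text
time_s: 5.38
ee_pos: [0.6187, -0.0809, 0.035]
eef_rot: [[0.904, 0.428, -0.0], [0.428, -0.904, 0.001], [-0.0, -0.001, -1.0]]
ft_force: [3.8, 3.2, -9.9]
grip_width: 0.0177
tcp 53.042256813590654 -7.589788387692565
side yellow [287.2 210.4] 59 jig 14.2 -9.9
side green [283.8 223.5] 55 jig 14.9 37.6
side needle [279.3 204.8] 19 jig 30.4 -8.1
top yellow [325.7 222.9] 85 jig 9.2 -8.4
top green [298.4 229.8] 67 jig 19.9 38.9
```

View pics/c_3.png

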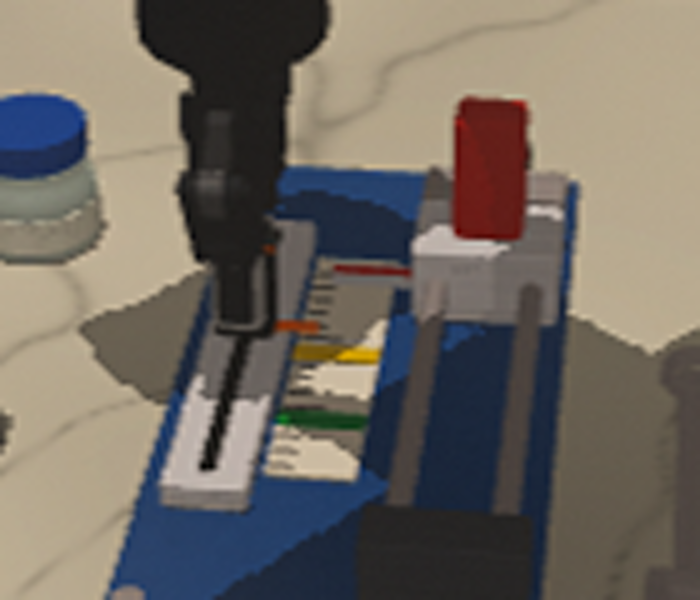

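The needle sits about 1–2 mm past the band's middle. Nudge it back 1 mm, release and lift.

```bash
python3 -m creep '{"delta_pos":[[0.3,-0.5,0],[0.5,-1.2,0],[0.5,-1.2,0],[0.5,-1.2,0],[0.5,-1.2,0],[0.5,-1.2,0],[0.5,-1.2,0],[0.5,-1.2,0],[0.5,-1.2,0]],"twist":[[0,0,0],[0,0,0],[0,0,0],[0,0,0],[0,0,0],[0,0,0],[0,0,0],[0,0,0],[0,0,0]],"jaw":[1,1,1,1,-1,-1,-1,-1,-1]}'
python3 -m creep '{"delta_pos":[[0,0,10],[0,0,30],[0,0,60],[0,0,95],[0,0,125],[-15,-20,135],[-35,-48,135],[-55,-75,135],[-67,-89,135],[-67,-89,135],[-67,-89,135]],"twist":[[0,0,0],[0,0,0],[0,0,0],[0,0,0],[0,0,0],[0,0,0],[0,0,0],[0,0,0],[0,0,0],[0,0,0],[0,0,0]],"jaw":[-1,-1,-1,-1,-1,-1,-1,-1,-1,-1,-1]}'
python3 chk.py 4
```

```text
time_s: 6.23
ee_pos: [0.6194, -0.0829, 0.0355]
eef_rot: [[0.904, 0.428, 0.0], [0.428, -0.904, -0.0], [0.0, 0.0, -1.0]]
ft_force: [0.3, -0.0, 0.5]
grip_width: 0.0772
time_s: 7.15
ee_pos: [0.5521, -0.1727, 0.1712]
eef_rot: [[0.905, 0.426, 0.001], [0.426, -0.905, -0.0], [0.001, 0.0, -1.0]]
ft_force: [0.1, 0.1, 0.2]
grip_width: 0.0857
tcp -46.40279339677933 -62.109870348445895
side yellow [287.1 210.3] 58 jig 14.5 -10.0
side green [283.8 223.5] 56 jig 14.9 37.7
side needle [279.  204.5] 18 jig 31.2 -9.1
top yellow [325.  221.8] 97 jig 11.4 -8.2
top green [300.1 233.1] 102 jig 13.5 38.9
top needle [318.6 196.9] 42 jig 53.8 -16.0
```

View pics/c_4.png

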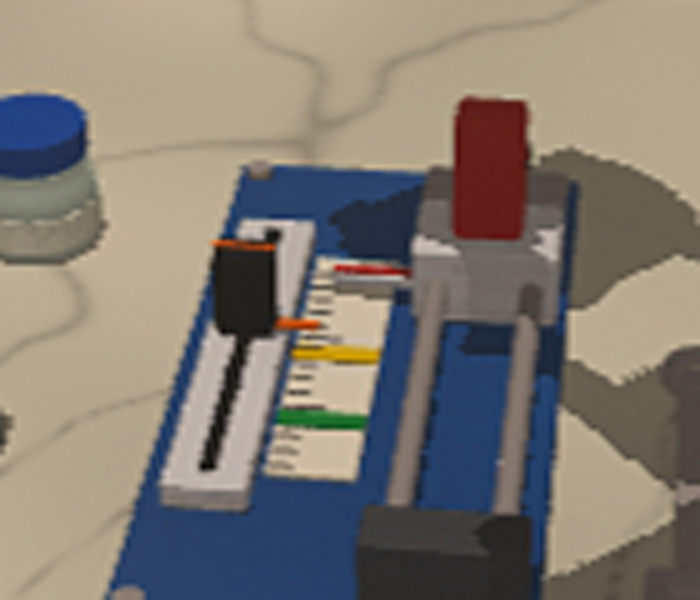

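Run:
```python
from fit import *
o=np.array([567.48,-96.67]);y=np.array([-.4274,.904]);x=np.array([.904,.4274])
w=onz("top",(318.6,196.9),.065)[:2]*1000-o;print(w@x,w@y)
im=cv2.imread("pics/side_4.png")
# red top face front edge
m,c=seg(im,(0,150,60),(4,255,255),(300,150,340,200));ys,xs=np.nonzero(m);print(xs.min(),xs.max(),ys.min(),ys.max())
for dx,dy in((-60,-48),(-30,-48),(-60,-72),(-30,-72)):
    print(proj("side",np.append(o+dx*x+dy*y,107)/1000))
```

```text
51.28412711488818 -9.67838987374824
311 325 160 187
[325.16429173 164.56250039]
[310.48388217 163.81120315]
[325.90803646 158.9819117 ]
[311.50608813 158.26746181]
```

The needle reads −8.8 to −9.7 and the band −8.4 to −10, so they agree. Now grasp the red grip.

```bash
python3 -m creep '{"delta_pos":[[0.5,2.5,-20],[0.5,2.5,-50],[0.5,2.5,-80],[0.5,2.5,-96],[0.5,2.5,-100],[0.5,2.5,-100],[0.5,2.5,-100],[0.5,2.5,-100],[0.5,2.5,-100],[0.5,2.5,-100],[0.5,2.5,-100],[0.5,2.5,-100]],"twist":[[0,0,0],[0,0,0],[0,0,0],[0,0,0],[0,0,0],[0,0,0],[0,0,0],[0,0,0],[0,0,0],[0,0,0],[0,0,0],[0,0,0]],"jaw":[-1,-1,-1,-1,-1,-1,0,0.5,1,1,1,1]}' 60
python3 -m creep '{"delta_pos":[[0,0,0],[0,0,0],[0,0,0]],"twist":[[0,0,0],[0,0,0],[0,0,0]],"jaw":[1,1,1]}'
python3 chk.py 5
```

```text
time_s: 8.25
ee_pos: [0.5532, -0.1695, 0.071]
eef_rot: [[0.904, 0.427, 0.001], [0.427, -0.904, -0.0], [0.001, 0.001, -1.0]]
ft_force: [-0.1, 2.0, 8.0]
grip_width: 0.0234
time_s: 8.5
ee_pos: [0.5533, -0.1695, 0.0711]
eef_rot: [[0.904, 0.427, 0.001], [0.427, -0.904, -0.0], [0.001, 0.001, -1.0]]
ft_force: [-2.1, 1.6, 8.3]
grip_width: 0.0236
tcp -43.986758382214134 -59.75794458150903
side yellow [287.2 210.3] 59 jig 14.2 -9.9
side green [283.8 223.5] 56 jig 14.9 37.7
side needle [279.  204.5] 18 jig 31.2 -9.1
top yellow [325.  221.8] 97 jig 11.4 -8.2
top green [300.1 233.1] 102 jig 13.5 38.9
top needle [318.6 196.9] 42 jig 53.8 -16.0
```

```bash
python3 -m creep '{"delta_pos":[[-2,4,0],[-5,10,0],[-8,17,0],[-11,24,0],[-14,31,0],[-17,37,0],[-20,42,0],[-21.6,45.7,0],[-21.6,45.7,0],[-21.6,45.7,0],[-21.6,45.7,0],[-21.6,45.7,0]],"twist":[[0,0,0],[0,0,0],[0,0,0],[0,0,0],[0,0,0],[0,0,0],[0,0,0],[0,0,0],[0,0,0],[0,0,0],[0,0,0],[0,0,0]],"jaw":[1,1,1,1,1,1,1,1,1,1,1,1]}'
python3 chk.py 6
python3 - <<'E'
from h import *
look(["jaw_index","pointer_tip","yellow_band"])
E
```

```text
time_s: 9.6
ee_pos: [0.5322, -0.1249, 0.0711]
eef_rot: [[0.904, 0.428, 0.002], [0.428, -0.904, -0.002], [0.001, 0.003, -1.0]]
ft_force: [0.1, -9.7, 5.1]
grip_width: 0.0232
tcp -43.944356933501155 -10.45465302671601
side yellow [286.9 210.6] 49 jig 14.6 -8.9
side green [283.8 223.5] 56 jig 14.9 37.7
side needle [279.  204.5] 18 jig 31.2 -9.1
top yellow [320.4 215.5] 21 jig 24.7 -6.1
top green [300.1 233.1] 102 jig 13.5 38.9
top needle [318.6 196.9] 42 jig 53.8 -16.0
top jaw_index None
top pointer_tip [326.1 213.6] 0.76 [594.1 -99.7  28. ]
top yellow_band [325.3 219.4] 0.6 [585.5 -99.9  14. ]
side jaw_index [285.8 204.7] 0.83 [ 589.5 -102.2   25. ]
side pointer_tip [283.7 202.7] 0.77 [ 594.9 -102.5   28. ]
side yellow_band [286.5 208.4] 0.53 [ 589.7 -104.9   14. ]
```

View pics/c_6.png

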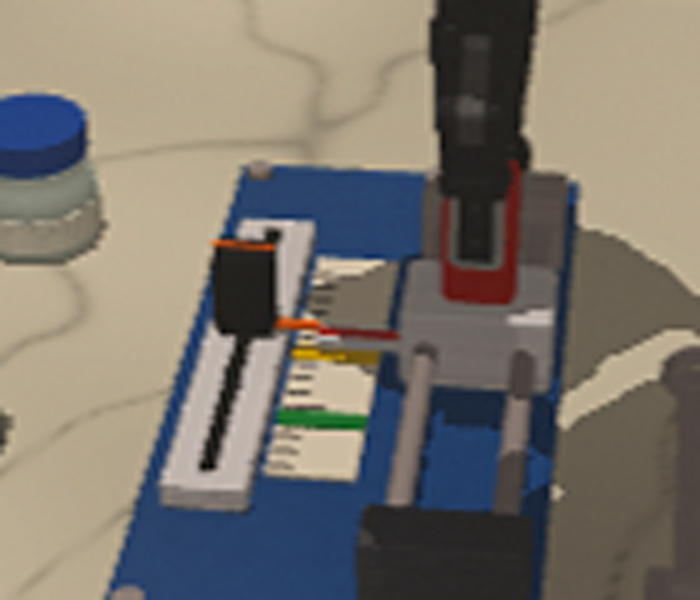

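The red line (320–395, 330–336 in the crop) continues the needle (275–320, 325). The TCP shows it about 1 mm short, so add a small nudge, settle, check the force and hand in.

```bash
python3 -m creep '{"delta_pos":[[-0.4,0.9,0],[-0.4,0.9,0],[-0.4,0.9,0],[-0.4,0.9,0],[-0.4,0.9,0],[-0.4,0.9,0]],"twist":[[0,0,0],[0,0,0],[0,0,0],[0,0,0],[0,0,0],[0,0,0]],"jaw":[1,1,1,1,1,1]}'
python3 chk.py 7 | grep -E "tcp|side"
python3 - <<'E'
from h import *
look(["jaw_index","pointer_tip","jar","cartridge","wrench"],("side",))
print(env.finish_job())
E
```

```text
time_s: 10.6
ee_pos: [0.5318, -0.124, 0.0711]
eef_rot: [[0.904, 0.428, 0.002], [0.428, -0.904, -0.002], [0.001, 0.002, -1.0]]
ft_force: [-0.5, -10.8, 5.8]
grip_width: 0.0231
tcp -43.956239771353644 -9.469437990816477
side yellow [286.9 210.7] 47 jig 14.7 -8.7
side green [283.8 223.5] 56 jig 14.9 37.7
side needle [279.2 204.6] 19 jig 30.7 -8.9
side jaw_index [286.6 202.3] 0.74 [ 593.  -110.7   25. ]
side pointer_tip [285.3 204.4] 0.58 [588.5 -98.8  28. ]
side jar [227.  187.5] 0.6 [ 765.1 -122.3    0. ]
side cartridge [292. 218.] 0.73 [571.9 -98.1   0. ]
side wrench [358.9 236.2] 0.61 [ 425.9 -115.2    0. ]
the job is handed in; nothing more can be done
None
```

I slid the pointer about 36 mm so its needle stands on the yellow band, with the spring jaw still closed. I then gripped the red grip, pulled the jaw open about 50 mm until its red line met the needle, and handed the job in still holding it, at about 10.8 s. No verdict is reported.

Last checks, all along the travel in the jig's frame:
- **Needle on the band:** the needle reads about −9 mm and the band's middle −8.2 to −10 mm, so they agree within about 1–2 mm.
- **Red line on the needle:** judged from the hand position, the red line is at about −9.5 mm, under 1 mm from the needle. In the last picture I viewed, it lined up with the needle, just before a final 1 mm nudge.
- **Holding force:** the wrist reads about 11 N against the spring, with the grip set to 60 N.

Two results from the last detector run disagreed:
- **Jaw line:** it was put about 13 mm behind the needle along the travel. One reading earlier the same network had them within about 3 mm. I trusted the hand position and the picture.
- **Cartridge:** it was reported in the middle of the jig, which I take to be a misdetection; the arm stayed well clear of it.

The jar and wrench were found within about 5 mm of where they started, which is within the detector's scatter.

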